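Seal the low canister on the bathroom shelf

ROBOT

A 6-joint arm with a two-finger parallel gripper is mounted at the origin on the work surface. World frame = base frame: x ahead of the robot, y to its left, z up, the work surface at z = 0. Lengths are in m, angles in rad, forces in N, time in s.
With the tool pointing down it reaches from about 0.3 to 0.875 m from the base axis. Payload 6.4 kg.
Tool frame: the origin (TCP) lies on the centre line of the jaws, within the pads' length; the fingertips stand 11 mm ahead of it and the grasp point (between the pads) lies 8 mm behind it; x points along the fingers, y is the direction in which the jaws open and shut, and the axes are right-handed (so a half turn about x gives the same grasp; the last joint's range is limited). The gripper opens to 85 mm and grips with 20 to 120 N. Pads are 22 mm wide; open, the fingers measure 114 mm over their backs; the gripper's body (76 mm by 85 mm) begins 54 mm behind the grasp point. The pads swing forward as they close: fully open they stand 13 mm farther back than shut.
Start: joints at [-1.439, 0.181, 1.607, -0, 1.354, -0.206], TCP at [0.191, -0.543, 0.242] pointing down, gripper open.
Joint ranges: [-2.99, 2.99], [-0.89, 2.07], [0.3, 2.58], [-1.14, 4.28], [0, 2.63], [-3.12, 3.12]. Speed limits (rad/s): [2.57, 2.57, 3.01, 3.14, 3.14, 3.14].

INTERFACE

Orientations are given as a unit quaternion [w, x, y, z].
In Python, from bench import ctrl, camera, hand_in gives the robot as it stands. The module is installed in compiled form; this text tells all that it offers.
- The arm moves only by the tool drive_tool, never from a script. Its argument "increments" is a list of rows, each a list of 7 numbers: the shift along the tool's x, y, z in m, then the turn, a rotation vector about the tool's x, y, z in degrees, then the gripper's target within -1 to 1 (fully open at 1, half-way at 0, shut at -1). In form: [[dx, dy, dz, rx, ry, rz, claw], ...]. A call has 1 to 10 rows; each row shifts and turns the commanded pose from where the row before left it, along the tool's axes as they then stand; what a row does not reach is not made up. A row lasts 1/8 s, in which the tool goes at most 62.5 mm and 10.7 degrees, less where a joint would pass 70% of its speed; a pose out of reach is approached as far as the arm can. A call is refused whole if a number of a shift passes 0.0625 or a number of a turn 10.7, either way. A call with a gripper value outside its range is refused whole. The fingers move at their own pace and stop on an object; the grip force is fixed at half the most. Time passes only in rows, so rows that do not move let the fingers close. It gives the time, the measured TCP pose, the force and the opening at its end, in the units of the state.
- ctrl.get_obs(): the state, without advancing time (a new reading comes with each control period).
- camera(name): name is "scene" or "top" or "wrist"; returns a dict with "img" (384x512x3 uint8, red, green, blue), "depth" (384x512 float32, m along the optical axis (not along the pixel's ray), 0 where there is no reading), "fx", "fy", "cx", "cy" (pixels), "k1" (the pictures are not rectified: a ray, as slopes to the right and down, at radius r is drawn at 1 + k1 r^2 times it, then the intrinsics apply), "world_from_camera" (4x4, takes a point from camera to world coordinates); the wrist camera has in their place "hand_eye" (4x4, takes a point from camera to tool coordinates, whose origin is the TCP and whose axes are the tool frame's). Camera axes: x right, y down, z forward; pixel columns grow to the right and rows downward; lengths in m; the calibration is good to about 2 mm. A picture is of the moment at which its call begins: read the wrist's pose just before it.
- hand_in(): hands the job in, once; it reports no verdict.
The state is a dict: "time_s": time; "q": joint angles; "dq": joint speeds; "joint_efforts": joint torques, N m; "eef_pos": TCP position; "eef_rot": TCP orientation; "wrist_force": force on the tool from outside, world axes, zero at the start; "torque": the same for the moment, N m; "opening": opening from 0.0 (shut) to 1.0 (fully open).
Only numpy, scipy, OpenCV 4.12 (cv2) and the standard library are available. Lean on these libraries where they do the work, as an engineer would, in place of code of your own. Each camera call takes 0.05 s, during which the arm holds its last target.

TASK

The low, wide canister on the glass shelf is not sealed: its lid sits proud and the steel lever on the lid stands up. With the fingertips, press the lid down until it is fully home while the lever still stands, then push the lever over until it snaps down flat along the lid. Grasp and lift nothing, do not shove the canister about or tip it, and leave the tall canister and the other things on the shelf as they are.

Things in the scene. Friction and masses are not known exactly. Their poses are not given: they have to be found in the camera images.
- canister: The low, wide canister: white ceramic pot 120 mm in diameter and 70 mm high, loose on the shelf, about 0.9 to 1.05 kg in all; the bamboo lid (disc 116 mm in diameter, 12 mm thick) with a dark sealing ring below it covers the top. Origin: centre of the underside, on the shelf top (50 mm above the work surface). z up; its own -x axis is the direction in which the lever lies when flat, y is parallel to the lever's hinge pin.
- lid_top (a point): Centre of the flat top face of the low canister's lid (moves with the lid; 82 mm above the canister's underside when the lid is home). Axes as the canister's. A steel lever stands here at the centre; the lid is bare from 18 mm outwards and may be pressed anywhere there.
- canister_lid (a joint): How far the low canister's lid stands above home, m: 0 fully home on the rim, 0.006 to 0.009 at the start, at most 0.010. It slides straight down, resists with about 3 N, and stays where it is left.
- lever_pivot (a point): Middle of the lever's hinge pin, 9 mm above the top face of the lid, over its centre. Axes as the canister's.
- lid_lever_tip (a point): Free end of the low canister's lever: a steel strip 24 mm wide and 4 mm thick, 50 mm from the hinge pin to this end. Upright, the end stands about 59 mm above the lid; flat, it lies over the lid on the canister's -x side, its top 12 mm above the lid, the slightly upturned end 16 mm.
- lid_lever (a joint): How far the low canister's lever has been thrown, rad: 0 fully open, standing up and leaning back 10 degrees towards the canister's +x, where it starts; 0.18 upright; 1.75 flat along the lid, pointing to the canister's -x (locked). Over-centre: it falls back open by itself below 1.03 and snaps flat by itself above 1.03. About 1.5 to 2 N at its end moves it.
- tall_canister: The tall, slim canister of the same set: white ceramic, 84 mm in diameter, 100 mm high, bamboo lid on it (top 112 mm above the shelf) with its lever already flat (128 mm above the shelf). Loose, to be left alone. Origin: centre of the underside.
- tall_lever (a joint): How far the tall canister's lever is raised, rad: 0 flat (locked), as it starts and must stay; 1.75 fully open.
- cup: Small white ceramic cup, 70 mm in diameter, 75 mm high, loose. Origin: centre of the underside.
- dispenser: White plastic push dispenser, head pushed down shut, 62 mm in diameter, 133 mm high, loose, short spout along its -x. Origin: centre of the underside.
- clipper: Steel nail clipper lying flat, 62 by 12 by 10 mm, loose. Origin: centre of the underside, long side along its x.
- compact: Round red plastic mirror compact, shut, 70 mm in diameter, 15 mm high, loose. Origin: centre of the underside.
- soap_dish: White ceramic soap dish with a bar of soap, 74 by 108 by 34 mm, loose. Origin: centre of the underside, long side along its y.
- bamboo_box: Bamboo box with a hinged lid, shut, 110 by 150 mm, 64 mm high, loose. Origin: centre of the underside, long side along its y.

How it is judged:
By the outcome, as a careful person would: the job done as asked, in the order asked, and still so for the second after the job is handed in, with the robot touching nothing.
It also fails if it takes over 42 s, if anything falls off the work surface, if the arm or the gripper's body presses on something with over 40 N, if the wrist force passes 120 N, or if a joint passes its speed limit or range.

## Working session

There is one attempt and no reset: what is moved stays moved. The work goes in short steps, Python scripts to look and compute and a tool call to move; the robot and the scene stay as the last step left them, time stands still between calls to the robot, and variables do not carry over. Pictures are saved under pics/ and viewed, and the job is handed in when it is done.

Besides the shell and the picture viewer there is one more tool, called as name([rows], argument=value, ...), one row to a line, values as JSON. drive_tool: Moves the arm, as the interface text tells. Its arguments: {"type":"object","properties":{"increments":{"type":"array","items":{"type":"array","items":{"type":"number"}}}},"required":["increments"]}

```bash
mkdir -p pics; cat > h.py <<'E'
import numpy as np,cv2,pickle
from bench import ctrl,camera
def snap(n,tag):
    c=camera(n); cv2.imwrite(f'pics/{tag}.png',c['img'][:,:,::-1]); pickle.dump(c,open(f'pics/{tag}.pkl','wb')); return c
def cloud(c,T=None):
    T=c['world_from_camera'] if T is None else T
    h,w=c['depth'].shape
    u,v=np.meshgrid(np.arange(w),np.arange(h))
    K=np.array([[c['fx'],0,c['cx']],[0,c['fy'],c['cy']],[0,0,1]])
    x=(u-c['cx'])/c['fx'];y=(v-c['cy'])/c['fy']
    a,b=x.copy(),y.copy()
    for _ in range(10):
        s=1+c['k1']*(a*a+b*b);a=x/s;b=y/s
    d=c['depth'];P=np.stack([a*d,b*d,d],-1)
    return P@T[:3,:3].T+T[:3,3], np.stack([a,b,np.ones_like(a)],-1)@T[:3,:3].T
E
python3 - <<'E'
from h import *
print(ctrl.get_obs())
for n in('scene','top'):
    c=snap(n,n+'0');print(n,c['k1'],c['fx'],c['world_from_camera'])
E
```

```text
{'time_s': 0.0, 'q': array([-1.43929949e+00,  1.81522577e-01,  1.60797451e+00,  4.53375550e-05,
        1.35377949e+00, -2.06287901e-01]), 'dq': array([-7.70240528e-04, -5.46160076e-04,  9.93329686e-05,  7.82582132e-04,
       -7.69130062e-04,  3.56081509e-04]), 'joint_efforts': array([-1.01248424e-03, -4.44865930e+01, -3.51341951e+01, -3.01961991e-04,
        8.88883369e-03, -2.87954867e-05]), 'eef_pos': array([ 0.19052206, -0.54198123,  0.24141069]), 'eef_rot': array([ 0.11826017,  0.69708398,  0.11944889, -0.69700819]), 'wrist_force': array([ 0.03548453,  0.03582932, -0.60556297]), 'torque': array([ 0.04408985, -0.01225724, -0.02908876]), 'opening': 0.9967285144604608}
scene 0.06518473274099619 461.7537737644116 [[-0.81888856  0.43239382 -0.3774349   1.03592909]
 [ 0.57394826  0.61437431 -0.54141259  0.68855927]
 [-0.00221715 -0.65998468 -0.75127578  1.10697253]
 [ 0.          0.          0.          1.        ]]
top 0.025249079324049437 418.26757929272105 [[ 1.00375419e-02 -9.99064848e-01  4.20556450e-02  5.05011370e-01]
 [-9.99814927e-01 -9.33701643e-03  1.68205551e-02  4.96190020e-04]
 [-1.64121510e-02 -4.22166987e-02 -9.98973669e-01  1.49764213e+00]
 [ 0.00000000e+00  0.00000000e+00  0.00000000e+00  1.00000000e+00]]
```

View pics/scene0.png

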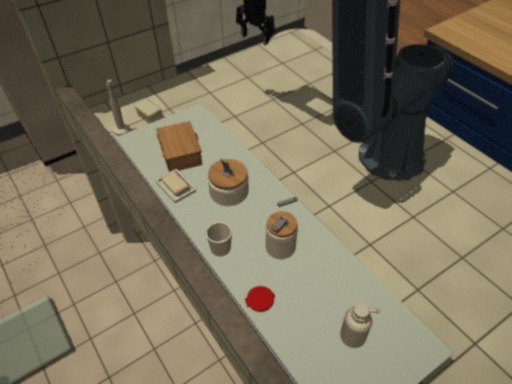

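View pics/top0.png

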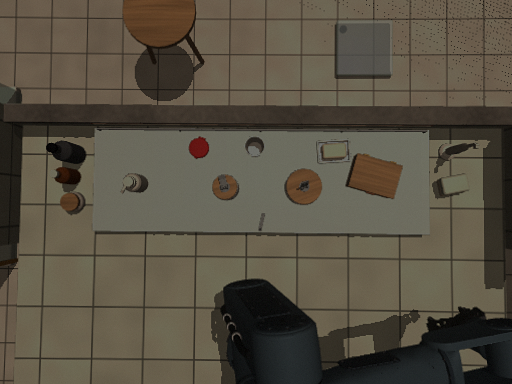

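The low canister is at (228,178) in scene and (304,187) in top. The tall one, lever flat, is at (281,230) and (225,187). Next I'll zoom in and measure.

```bash
python3 - <<'E'
from h import *
c=pickle.load(open('pics/top0.pkl','rb'));s=pickle.load(open('pics/scene0.pkl','rb'))
a=cv2.resize(c['img'][160:215,275:335],(400,367),interpolation=2);b=cv2.resize(s['img'][145:210,195:260],(400,400),interpolation=2)
o=np.zeros((400,800,3),np.uint8);o[:367,:400]=a;o[:,400:]=b
cv2.imwrite('pics/z0.png',o[:,:,::-1])
for c,box in((c,(160,215,275,335)),(s,(145,210,195,260))):
    P,_=cloud(c);v0,v1,u0,u1=box
    Q=P[v0:v1,u0:u1].reshape(-1,3);I=c['img'][v0:v1,u0:u1].reshape(-1,3).astype(int)
    print('z hist',np.histogram(Q[:,2],bins=np.arange(0.03,0.22,0.01)))
    lid=(Q[:,2]>.125)&(Q[:,2]<.15)&(I[:,0]-I[:,2]>25)
    print('lid',lid.sum(),np.median(Q[lid],0),Q[lid].min(0),Q[lid].max(0))
    p=Q[lid][:,:2].astype(np.float32);print(cv2.minEnclosingCircle(p))
    L=(Q[:,2]>.155)&(Q[:,2]<.25);print(L.sum(),np.round(Q[L][np.argsort(Q[L][:,2])][::max(1,L.sum()//25)],3))
E
```

```text
z hist (array([   1,  823, 1334,   45,   22,    1,    6,    0,   48,   15,  588,
        357,   12,    5,    5,   10,   13,    2]), array([0.03, 0.04, 0.05, 0.06, 0.07, 0.08, 0.09, 0.1 , 0.11, 0.12, 0.13,
       0.14, 0.15, 0.16, 0.17, 0.18, 0.19, 0.2 , 0.21]))
lid 894 [ 0.56937249 -0.14024794  0.13894107] [ 0.51424554 -0.19831573  0.12799053] [ 0.62499904 -0.08433683  0.14851613]
((0.570045530796051, -0.141465425491333), 0.05776780843734741)
39 [[ 0.569 -0.135  0.156]
 [ 0.565 -0.132  0.156]
 [ 0.572 -0.15   0.158]
 [ 0.572 -0.147  0.159]
 [ 0.572 -0.141  0.161]
 [ 0.575 -0.15   0.164]
 [ 0.568 -0.131  0.166]
 [ 0.575 -0.146  0.167]
 [ 0.571 -0.137  0.167]
 [ 0.571 -0.133  0.174]
 [ 0.574 -0.142  0.174]
 [ 0.577 -0.149  0.175]
 [ 0.574 -0.139  0.176]
 [ 0.571 -0.129  0.179]
 [ 0.577 -0.145  0.182]
 [ 0.577 -0.141  0.182]
 [ 0.574 -0.132  0.183]
 [ 0.58  -0.151  0.184]
 [ 0.58  -0.147  0.186]
 [ 0.573 -0.135  0.186]
 [ 0.577 -0.138  0.187]
 [ 0.58  -0.141  0.188]
 [ 0.576 -0.135  0.189]
 [ 0.573 -0.128  0.189]
 [ 0.576 -0.131  0.191]
 [ 0.579 -0.131  0.193]
 [ 0.583 -0.15   0.193]
 [
[... 710 characters left out ...]
), 0.060330264270305634)
55 [[ 0.575 -0.148  0.155]
 [ 0.571 -0.132  0.158]
 [ 0.578 -0.148  0.161]
 [ 0.569 -0.13   0.163]
 [ 0.577 -0.15   0.163]
 [ 0.575 -0.142  0.165]
 [ 0.576 -0.135  0.166]
 [ 0.578 -0.141  0.167]
 [ 0.577 -0.144  0.168]
 [ 0.572 -0.135  0.169]
 [ 0.573 -0.128  0.171]
 [ 0.579 -0.15   0.172]
 [ 0.576 -0.134  0.176]
 [ 0.577 -0.138  0.177]
 [ 0.579 -0.144  0.177]
 [ 0.573 -0.127  0.18 ]
 [ 0.579 -0.144  0.182]
 [ 0.573 -0.127  0.184]
 [ 0.576 -0.127  0.185]
 [ 0.579 -0.138  0.186]
 [ 0.577 -0.126  0.191]
 [ 0.578 -0.129  0.193]
 [ 0.583 -0.142  0.193]
 [ 0.581 -0.129  0.195]
 [ 0.586 -0.142  0.195]
 [ 0.582 -0.133  0.195]
 [ 0.584 -0.134  0.196]
 [ 0.585 -0.143  0.197]]
```

View pics/z0.png

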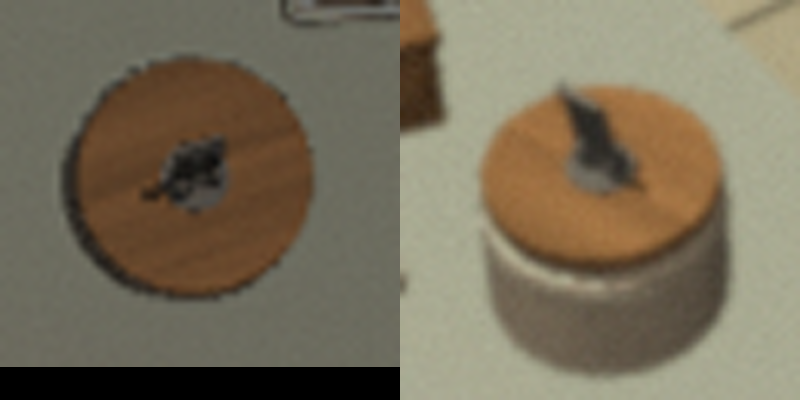

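```bash
python3 - <<'E'
from h import *
from scipy.spatial.transform import Rotation as R
A=[]
for n,box in(('top0',(160,215,275,335)),('scene0',(145,210,195,260))):
    c=pickle.load(open(f'pics/{n}.pkl','rb'));P,_=cloud(c);v0,v1,u0,u1=box
    Q=P[v0:v1,u0:u1].reshape(-1,3)
    L=Q[(Q[:,2]>.158)&(Q[:,2]<.21)&(np.hypot(Q[:,0]-.575,Q[:,1]+.14)<.03)]
    U,S,V=np.linalg.svd(L-L.mean(0));n_=V[2]*np.sign(V[2][0])
    print(len(L),L.mean(0),n_,'yaw',np.degrees(np.arctan2(n_[1],n_[0])),'tilt',np.degrees(np.arcsin(n_[2])),S)
    # shelf height, lid height
    I=Q[(abs(Q[:,2]-.05)<.012)];print('shelf',np.median(I[:,2]))
    I=Q[(abs(Q[:,2]-.139)<.008)&(np.hypot(Q[:,0]-.57,Q[:,1]+.14)<.05)];print('lid',np.median(I[:,2]),np.mean(I[:,2]))
o=ctrl.get_obs();w,x,y,z=o['eef_rot'];print(R.from_quat([x,y,z,w]).as_matrix())
E
```

```text
36 [ 0.57719857 -0.13895755  0.18514942] [ 0.89715493  0.33185151 -0.29152635] yaw 20.299091088872746 tilt -16.94935875245921 [0.07632271 0.04285805 0.00826998]
shelf 0.050954899405338816
lid 0.13900843352486736 0.13910056198230292
53 [ 0.57766692 -0.13676309  0.17882566] [ 0.90957325  0.3409067  -0.2376113 ] yaw 20.54592321976258 tilt -13.745599992610561 [0.09135718 0.05394381 0.00990978]
shelf 0.04880808585514118
lid 0.13715249555769338 0.13722972534047945
[[-2.01761816e-04  3.31392891e-01 -9.43492825e-01]
 [ 1.52268215e-03 -9.43491649e-01 -3.31392803e-01]
 [-9.99998820e-01 -1.50350210e-03 -3.14245450e-04]]
```

drive_tool([
  [-0.03,0,0,0,0,0,-1],
  [0,-0.0127,-0.0265,0,0,0,-1],
  [0,-0.0127,-0.0265,0,0,0,-1],
  [0,-0.0127,-0.0265,0,0,0,-1],
  [0,-0.0127,-0.0265,0,0,0,-1],
  [0,-0.0127,-0.0265,0,0,0,-1],
  [0,-0.0127,-0.0265,0,0,0,-1],
  [0,-0.0127,-0.0265,0,0,0,-1],
  [0,-0.0127,-0.0265,0,0,0,-1],
  [0,-0.0127,-0.0265,0,0,0,-1],
])

```text
time_s: 1.35
eef_pos: [0.3782, -0.3546, 0.2719]
eef_rot: [-0.119, -0.697, -0.119, 0.697]
wrist_force: [-0.3, -1.3, 0.4]
opening: 0.002
```

drive_tool([
  [0,-0.0127,-0.0265,0,0,0,-1],
  [0,-0.0127,-0.0265,0,0,0,-1],
  [0,-0.0127,-0.0265,0,0,0,-1],
  [0,-0.0127,-0.0265,0,0,0,-1],
  [0,-0.0127,-0.0265,0,0,0,-1],
  [0,-0.0127,-0.0265,0,0,0,-1],
  [0,-0.0127,-0.0265,0,0,0,-1],
  [0,0,0,0,0,0,-1],
])

```text
time_s: 2.35
eef_pos: [0.5239, -0.2088, 0.2717]
eef_rot: [-0.119, -0.697, -0.12, 0.697]
wrist_force: [0.2, 0.0, -1.1]
opening: -0.001
```

```bash
cat > w.py <<'E'
from h import *
import sys
from scipy.spatial.transform import Rotation as R
o=ctrl.get_obs();w,x,y,z=o['eef_rot'];T=np.eye(4);T[:3,:3]=R.from_quat([x,y,z,w]).as_matrix();T[:3,3]=o['eef_pos']
print(T.round(4),o['wrist_force'],o['opening'],o['time_s'])
c=snap('wrist',sys.argv[1]);c['T']=T@c['hand_eye'];pickle.dump(c,open(f'pics/{sys.argv[1]}.pkl','wb'))
print(c['hand_eye'].round(3))
E
python3 w.py w1
```

```text
[[-7.000e-04  3.339e-01 -9.426e-01  5.239e-01]
 [ 8.000e-04 -9.426e-01 -3.339e-01 -2.088e-01]
 [-1.000e+00 -1.000e-03  4.000e-04  2.717e-01]
 [ 0.000e+00  0.000e+00  0.000e+00  1.000e+00]] [ 0.21222994  0.02887516 -1.14986622] -0.0009556543287821322 2.35
[[-0.    -0.27   0.963 -0.132]
 [ 1.    -0.    -0.    -0.   ]
 [ 0.     0.963  0.27  -0.069]
 [ 0.     0.     0.     1.   ]]
```

View pics/w1.png

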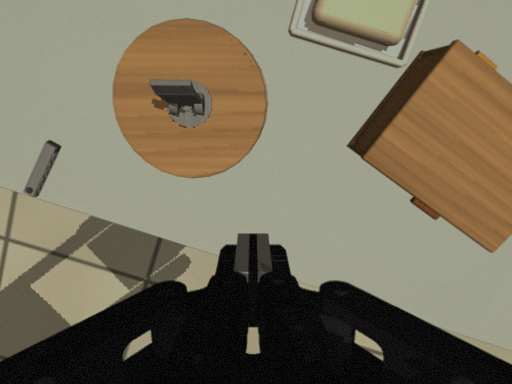

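The wrist view shows the lid (centre about 190,98), the lever leaning up-image (tip edge about 175,85), and the closed fingertips at (253,240). I'll measure the lid from this view.

```bash
python3 - <<'E'
from h import *
c=pickle.load(open('pics/w1.pkl','rb'));P,D=cloud(c,c['T']);o=c['T'][:3,3]
I=c['img'].astype(int);m=((I[:,:,0]-I[:,:,2]>35)).astype(np.uint8);m[200:]=0;m[:,290:]=0
cs,_=cv2.findContours(m,0,2);k=max(cs,key=cv2.contourArea)[:,0];k=cv2.convexHull(k)[:,0]
zl=np.median(P[m>0][:,2]);print('lid z',zl)
d=D[k[:,1],k[:,0]];p=o+d*((zl-o[2])/d[:,2])[:,None]
A=np.c_[2*p[:,:2],np.ones(len(p))];s=np.linalg.lstsq(A,(p[:,:2]**2).sum(1),rcond=None)[0];print('centre',s[:2],'r',np.sqrt(s[2]+s[0]**2+s[1]**2))
Q=P[60:135,140:225].reshape(-1,3);L=Q[(Q[:,2]>.16)&(Q[:,2]<.21)]
for lo in np.arange(.16,.21,.005):
    q=L[(L[:,2]>=lo)&(L[:,2]<lo+.005)]
    if len(q):print(len(q),q.mean(0).round(4))
U,S,V=np.linalg.svd(L-L.mean(0));n=V[2]*np.sign(V[2][0]);print('yaw',np.degrees(np.arctan2(n[1],n[0])),np.degrees(np.arcsin(n[2])),L[:,2].max())
T0=c['T']@np.linalg.inv(c['hand_eye'])
for a in(40,):
    y=np.radians(20.4);g=np.array([s[0]+a/1e3*np.cos(y),s[1]+a/1e3*np.sin(y),zl+.011]);print('target',g,'tool delta',T0[:3,:3].T@(g-T0[:3,3]))
E
```

```text
lid z 0.13829139537714383
centre [ 0.56712641 -0.14282621] r 0.05713291551531978
44 [ 0.5695 -0.1438  0.1625]
46 [ 0.5703 -0.1432  0.1672]
69 [ 0.571  -0.1427  0.1726]
48 [ 0.572  -0.1426  0.1775]
68 [ 0.5728 -0.1422  0.1824]
150 [ 0.5739 -0.141   0.1877]
182 [ 0.576  -0.14    0.1926]
319 [ 0.5787 -0.1385  0.1965]
yaw 19.694990407890195 -18.173260230592632 0.19839826092809126
target [ 0.60461769 -0.12888332  0.1492914 ] tool delta [ 0.12244721 -0.04825634 -0.1027663 ]
```

drive_tool([
  [0,-0.012,-0.026,0,0,0,-1],
  [0,-0.012,-0.026,0,0,0,-1],
  [0,-0.012,-0.026,0,0,0,-1],
  [0,-0.012,-0.025,0,0,0,-1],
  [0,0,0,0,0,0,-1],
  [0.03,0,0,0,0,0,-1],
  [0.03,0,0,0,0,0,-1],
  [0.02,0,0,0,0,0,-1],
  [0.02,0,0,0,0,0,-1],
  [0,0,0,0,0,0,-1],
])

```text
time_s: 3.65
eef_pos: [0.6034, -0.1309, 0.1705]
eef_rot: [-0.118, -0.696, -0.119, 0.698]
wrist_force: [0.5, -1.3, -0.7]
opening: -0.002
```

```bash
python3 w.py w2
```

```text
[[-0.0031  0.331  -0.9436  0.6034]
 [ 0.0012 -0.9436 -0.331  -0.1309]
 [-1.     -0.0021  0.0025  0.1705]
 [ 0.      0.      0.      1.    ]] [ 0.47634245 -1.28219398 -0.65392474] -0.0024026391587071002 3.65
[[-0.    -0.27   0.963 -0.132]
 [ 1.    -0.    -0.    -0.   ]
 [ 0.     0.963  0.27  -0.069]
 [ 0.     0.     0.     1.   ]]
```

View pics/w2.png

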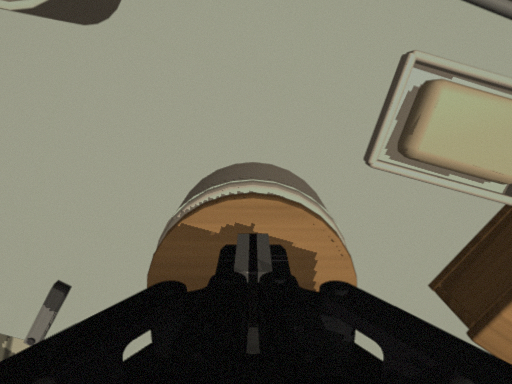

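The fingertips at (253,245) are over the lid's +x side, centred. I'll go down in small steps.

drive_tool([
  [0.01,0,0,0,0,0,-1],
  [0.008,0,0,0,0,0,-1],
  [0.002,0,0,0,0,0,-1],
  [0.002,0,0,0,0,0,-1],
  [0,0,0,0,0,0,-1],
])

```text
time_s: 4.32
eef_pos: [0.6046, -0.1308, 0.1503]
eef_rot: [0.119, 0.697, 0.119, -0.697]
wrist_force: [-0.2, -0.2, 0.4]
opening: -0.002
```

drive_tool([
  [0.002,0,0,0,0,0,-1],
  [0.001,0,0,0,0,0,-1],
  [0,0,0,0,0,0,-1],
])

```text
time_s: 4.7
eef_pos: [0.6049, -0.131, 0.1477]
eef_rot: [0.119, 0.697, 0.119, -0.697]
wrist_force: [-0.2, 0.6, 2.4]
opening: 0.0
```

drive_tool([
  [0.001,0,0,0,0,0,-1],
  [0.001,0,0,0,0,0,-1],
  [0,0,0,0,0,0,-1],
])

```text
time_s: 5.08
eef_pos: [0.6048, -0.131, 0.1454]
eef_rot: [0.119, 0.697, 0.119, -0.697]
wrist_force: [1.8, -0.4, 2.1]
opening: 0.0
```

drive_tool([
  [0.001,0,0,0,0,0,-1],
  [0.001,0,0,0,0,0,-1],
  [0,0,0,0,0,0,-1],
])

```text
time_s: 5.45
eef_pos: [0.6046, -0.1309, 0.1432]
eef_rot: [0.119, 0.697, 0.119, -0.697]
wrist_force: [2.2, 0.0, 2.6]
opening: -0.001
```

drive_tool([
  [0.001,0,0,0,0,0,-1],
  [0,0,0,0,0,0,-1],
])

```text
time_s: 5.7
eef_pos: [0.6047, -0.131, 0.1431]
eef_rot: [0.119, 0.697, 0.119, -0.697]
wrist_force: [-0.6, 0.3, 7.5]
opening: 0.0
```

drive_tool([
  [0.0005,0,0,0,0,0,-1],
  [0,0,0,0,0,0,-1],
])

```text
time_s: 5.95
eef_pos: [0.6047, -0.1309, 0.143]
eef_rot: [0.119, 0.697, 0.119, -0.697]
wrist_force: [-0.9, 0.6, 8.8]
opening: 0.005
```

drive_tool([
  [0.0005,0,0,0,0,0,-1],
  [0,0,0,0,0,0,-1],
])

```text
time_s: 6.2
eef_pos: [0.6047, -0.1309, 0.1429]
eef_rot: [0.119, 0.697, 0.119, -0.697]
wrist_force: [-2.8, 0.7, 12.9]
opening: 0.005
```

drive_tool([
  [-0.012,0,0,0,0,0,-1],
  [-0.018,0,0,0,0,0,-1],
  [-0.018,0,0,0,0,0,-1],
  [0,0,0,0,0,0,-1],
])

```text
time_s: 6.7
eef_pos: [0.6058, -0.1314, 0.1919]
eef_rot: [0.12, 0.698, 0.118, -0.696]
wrist_force: [0.7, 0.1, -0.4]
opening: -0.003
```

```bash
cat > s.py <<'E'
from h import *
import sys
t=sys.argv[1];c=snap('scene',t)
P,_=cloud(c);Q=P[145:210,195:260].reshape(-1,3);I=c['img'][145:210,195:260].reshape(-1,3).astype(int)
m=(abs(Q[:,2]-.136)<.01)&(I[:,0]-I[:,2]>25)&(np.hypot(Q[:,0]-.568,Q[:,1]+.141)<.052);print('lid z',m.sum(),np.median(Q[m][:,2]))
m=(abs(Q[:,2]-.136)<.01)&(I[:,0]-I[:,2]>25);print('lid circle',cv2.minEnclosingCircle(Q[m][:,:2].astype(np.float32)))
cv2.imwrite(f'pics/{t}z.png',cv2.resize(c['img'][110:230,170:290],(600,600),interpolation=2)[:,:,::-1])
E
python3 s.py s1
```

```text
lid z 528 0.13086999544929145
lid circle ((0.5694519877433777, -0.1401280164718628), 0.0601181723177433)
```

View pics/s1z.png

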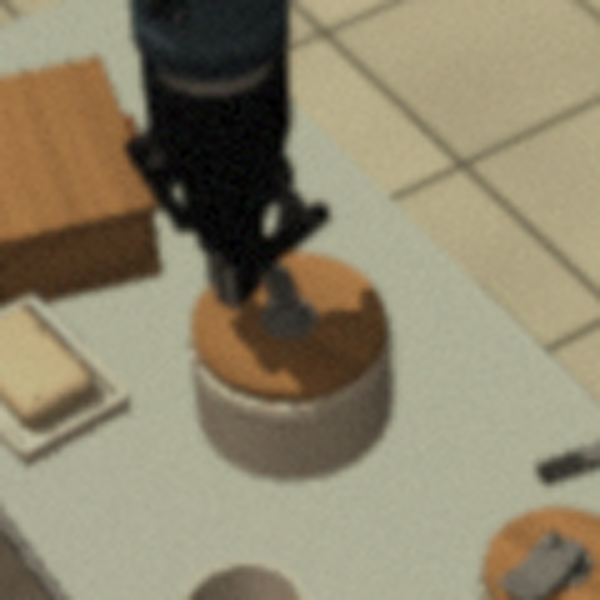

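The lid depth dropped 6 mm to 82 mm above the shelf, so it's home. The lever, at (285,300) in the zoom, still stands with the fingertips behind it. Next I'll push it along its arc.

drive_tool([
  [0,0,0.006,0,0,0,-1],
  [0,0,0.006,0,0,0,-1],
  [0,0,0.005,0,0,0,-1],
  [0,0,0.005,0,0,0,-1],
  [0,0,0.005,0,0,0,-1],
  [0,0,0,0,0,0,-1],
])

```text
time_s: 7.5
eef_pos: [0.5787, -0.14, 0.1893]
eef_rot: [-0.119, -0.697, -0.119, 0.697]
wrist_force: [0.4, 0.7, -0.1]
opening: -0.002
```

drive_tool([
  [0,0,0.005,0,0,0,-1],
  [0,0,0.005,0,0,0,-1],
  [0,0,0.005,0,0,0,-1],
  [0,0,0,0,0,0,-1],
])

```text
time_s: 8.0
eef_pos: [0.5644, -0.1449, 0.1892]
eef_rot: [-0.119, -0.697, -0.119, 0.697]
wrist_force: [-0.2, 0.7, 0.7]
opening: -0.003
```

```bash
python3 s.py s2
```

```text
lid z 571 0.1308370139402678
lid circle ((0.5710070729255676, -0.14084042608737946), 0.060055505484342575)
```

View pics/s2z.png

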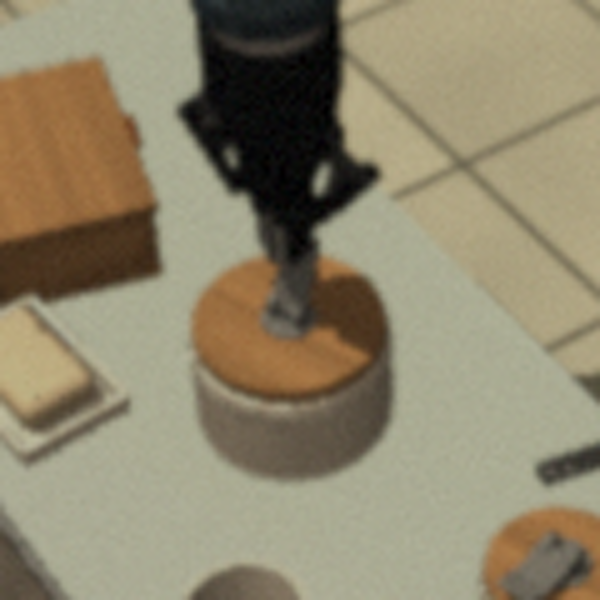

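The lever leans forward with the fingers behind it (about 290,260), and the canister hasn't moved. I'll continue.

drive_tool([
  [0.001,0,0.004,0,0,0,-1],
  [0.002,0,0.004,0,0,0,-1],
  [0.002,0,0.0035,0,0,0,-1],
  [0.0025,0,0.003,0,0,0,-1],
  [0.0025,0,0.0025,0,0,0,-1],
  [0.003,0,0.0025,0,0,0,-1],
  [0.003,0,0.002,0,0,0,-1],
  [0,0,0,0,0,0,-1],
])

```text
time_s: 9.05
eef_pos: [0.5443, -0.1519, 0.1729]
eef_rot: [-0.119, -0.697, -0.119, 0.697]
wrist_force: [-0.2, 0.1, 0.3]
opening: -0.003
```

```bash
python3 s.py s3
```

```text
lid z 565 0.13088695986963284
lid circle ((0.5707886219024658, -0.14204196631908417), 0.06016354262828827)
```

View pics/s3z.png

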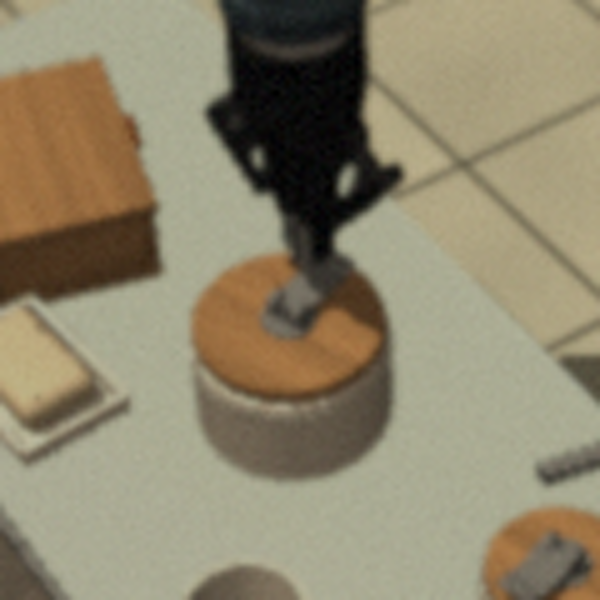

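```bash
python3 - <<'E'
from h import *
c=pickle.load(open('pics/s3.pkl','rb'));P,_=cloud(c)
# lever pixels: zoom (260..350,250..335)/5+ (170,110)
Q=P[160:178,222:242];I=c['img'][160:178,222:242].astype(int)
m=(I[:,:,0]-I[:,:,2]<25)&(I.sum(2)>150)
q=Q[m];q=q[np.argsort(q[:,0])];print(q.round(3)[::4])
E
```

```text
[[ 0.46  -0.238  0.048]
 [ 0.466 -0.235  0.049]
 [ 0.52  -0.148  0.145]
 [ 0.524 -0.153  0.143]
 [ 0.525 -0.15   0.142]
 [ 0.528 -0.157  0.142]
 [ 0.534 -0.148  0.144]
 [ 0.537 -0.178  0.126]
 [ 0.541 -0.149  0.143]
 [ 0.543 -0.155  0.144]
 [ 0.546 -0.146  0.141]
 [ 0.548 -0.159  0.14 ]
 [ 0.549 -0.146  0.138]
 [ 0.55  -0.139  0.144]
 [ 0.554 -0.151  0.141]
 [ 0.555 -0.154  0.143]
 [ 0.556 -0.144  0.168]
 [ 0.557 -0.148  0.165]
 [ 0.558 -0.133  0.142]
 [ 0.559 -0.146  0.148]
 [ 0.563 -0.131  0.146]
 [ 0.565 -0.138  0.145]
 [ 0.567 -0.13   0.145]
 [ 0.568 -0.138  0.143]
 [ 0.569 -0.143  0.143]
 [ 0.57  -0.131  0.138]
 [ 0.572 -0.138  0.141]
 [ 0.572 -0.138  0.133]
 [ 0.573 -0.148  0.134]
 [ 0.574 -0.14   0.141]
 [ 0.575 -0.144  0.134]
 [ 0.578 -0.135  0.13 ]
 [ 0.579 -0.15   0.131]
 [ 0.58  -0.144  0.128]]
```

The lever is flat, with its top at about 0.143, which is 12 mm above the lid. I'll retreat straight up and check from all views.

drive_tool([
  [-0.02,0,0,0,0,0,-1],
  [-0.03,0,0,0,0,0,-1],
  [-0.04,0,0,0,0,0,-1],
  [-0.02,0,0.03,0,0,0,-1],
  [0,0,0.04,0,0,0,-1],
  [0,0,0.04,0,0,0,-1],
  [0,0,0.04,0,0,0,-1],
  [0,0,0,0,0,0,-1],
])

```text
time_s: 10.1
eef_pos: [0.4017, -0.2023, 0.2837]
eef_rot: [0.118, 0.697, 0.118, -0.697]
wrist_force: [0.5, 0.2, 0.2]
opening: 0.003
```

```bash
python3 s.py s4; python3 w.py w4 | tail -5|head -1; python3 - <<'E'
from h import *
c=pickle.load(open('pics/s4.pkl','rb'));P,_=cloud(c)
Q=P[145:210,195:260].reshape(-1,3);L=Q[(Q[:,2]>.138)&(np.hypot(Q[:,0]-.568,Q[:,1]+.141)<.055)]
print(len(L),L.min(0),L.max(0),L[np.argsort(L[:,2])][-6:])
a=pickle.load(open('pics/scene0.pkl','rb'))['img'].astype(int);b=c['img'].astype(int)
d=cv2.absdiff(a.astype(np.uint8),b.astype(np.uint8)).max(2);o=np.hstack([cv2.resize(c['img'],(400,300)),cv2.resize(cv2.merge([d]*3)*3,(400,300))])
z=cv2.imread('pics/s4z.png');w=cv2.imread('pics/w4.png')
o2=np.hstack([cv2.resize(z,(300,300)),cv2.resize(w,(400,300)),np.zeros((300,100,3),np.uint8)])
cv2.imwrite('pics/f4.png',np.vstack([o[:,:,::-1],o2]))
print(ctrl.get_obs()['time_s'])
E
```

```text
lid z 574 0.1308770904150025
lid circle ((0.5727853775024414, -0.14111006259918213), 0.060199230909347534)
 [ 0.000e+00  0.000e+00  0.000e+00  1.000e+00]] [ 0.08842785  0.50403508 -0.19122115] 0.0016842993848001071 10.15
127 [ 0.51959153 -0.17201762  0.1383769 ] [ 0.57919634 -0.12765615  0.14934603] [[ 0.56361996 -0.13976513  0.14749824]
 [ 0.53135693 -0.16264112  0.14773746]
 [ 0.5240864  -0.15749286  0.14776582]
 [ 0.54749867 -0.14318601  0.14778245]
 [ 0.56637731 -0.14078491  0.14825804]
 [ 0.5689217  -0.13130709  0.14934603]]
10.2
```

View pics/f4.png

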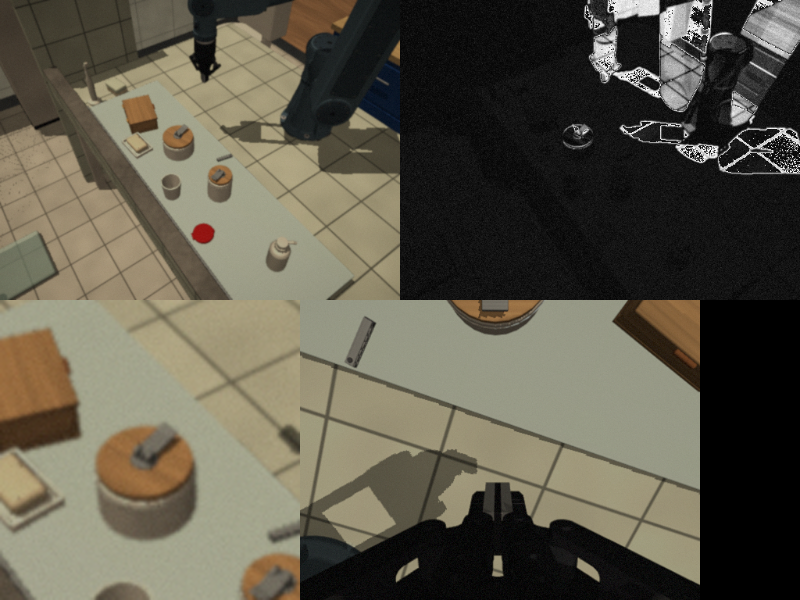

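The lever is flat, the lid is home, and on the shelf the difference image shows change only at the lid and lever. The robot is touching nothing, so I'll hand in.

```bash
python3 -c "
from bench import hand_in
print(hand_in())"
```

```text
the job is handed in; nothing more can be done
None
```

The low canister is sealed: I pressed the lid fully home with the closed fingertips while the lever still stood, then pushed the lever over until it snapped flat. I handed in at about 10 s.

- **Lid:** The press force rose from about 3 N to 13 N with almost no further travel. The measured lid height dropped about 6 mm, to 82 mm above the shelf, and stayed there.
- **Lever:** Its top is about 12 mm above the lid, with the highest readings at 16–18 mm. It stayed flat after the arm backed away.
- **Canister and other things:** A before/after comparison from the scene camera shows no change on the shelf apart from the lid and lever. My rough circle fit of the lid centre ended about 3–4 mm in x from the start. It crept through several frames, and I put it down to depth noise and to what hid the lid's edge, because the comparison shows no movement of the pot.
- **Arm:** The gripper ended well clear, with close to zero wrist force. No check failed.

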